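# Seat the coarse pitch comb on the press screw

## Task

Take the coarse-toothed comb leaf (five big teeth, the longer wooden grip) from the wooden rack and set it upright, teeth down, along the top of the press screw with its two ends in the slots of the cradle's posts. The screw may be clamped anywhere endways, so feel along it until the teeth drop fully home and the leaf's edge lies flat on the thread crests, then press it down for about a second with about 10 N to check it is seated, never bearing on it with more than 25 N. Let go and leave it standing there, and leave the fine leaf and everything else on the bench where it is.

Things in the scene. Friction and masses are not known exactly. Their poses are not given: they have to be found in the camera images.
- coarse_leaf: Coarse thread comb leaf, 90-180 g, rigid, upright in either row of the rack. Straight bright steel plate 152 long, 5 thick, 28 high; five tapered teeth below its edge, pitch 12, 6 high, 5 wide at root, 4.6 at tip, the middle tooth at the leaf's middle. Origin: middle of the plate's lower edge (tooth roots; tips at z -6). x along the leaf, y across its thickness, z up. The same both ways round.
- leaf_grip (a point): Centre of the coarse leaf's dark wooden grip block, 38 above the leaf's origin: 40 long (leaf x), 16 thick (leaf y), 32 high, so its underside is 22 and its top 54 above the origin. Grip it across its thickness.
- fine_leaf: Fine comb leaf, a bystander in the rack's other row: same plate and origin, but eight small teeth (pitch 8, 5 high) and a grip block only 24 long. It does not fit this screw.
- rack: Fixed light wooden rack, base 160 x 170 x 12, with two slotted end boards (12 thick, 122 apart along x, tops at z 52). Two rows along x, at y -45 and y +45; slots 8 wide, floor at z 30: a leaf stands there with its origin at z 30, free to be lifted straight out. Origin: centre of the underside, x along the leaves.
- cradle: Fixed dark steel cradle, base 200 x 85 x 12, carrying a horizontal press screw along its x. Posts at x -61 and +61 (10 thick, 50 wide, tops at z 92), each with a slot 10 wide on y = 0, from z 64 up, open along x: they keep a leaf upright on the screw's top line and let it slide along x. Origin: centre of the base's underside.
- seat (a point): Point of the cradle at x 0, y 0, z 70: level with the crests' top, over the middle. A leaf on top of the crests has its origin 6 above it, a leaf fully home (edge flat on the crests) level with it. A crest lies about here, not a groove: the groove nearest to this point is at an unknown place 2.5 to 6 mm off, either way along x.
- screw_axis (a point): Point of the cradle at z 45 on the axis of the bright steel screw (axis along cradle x). Crest diameter 50, pitch 12, square thread: grooves 7 deep, 6.8 wide at the top, 6.4 at the bottom, crests 5.2 wide, seven of them over 78 mm. The screw is clamped fast, rigid; this point does not tell where its grooves are.
- nut: Brass ring nut, 52 across, 22 high, lying beside the cradle. Bystander. Origin: centre of the underside.
- ferrule: Thin aluminium ferrule ring, 38 across, 24 high, standing beside the rack. Bystander. Origin: centre of the underside.
- brick: Red brick, 100 x 210 x 55, at the far side. Bystander. Origin: centre of the underside.
- spanner: Steel spanner lying at the far side. Bystander.
- oil_can: Dark steel can, 56 across, 110 high, at the left near side. Bystander. Origin: centre of the underside.
- brush: Hand brush lying between robot, rack and cradle. Bystander.
- offcut: Light wooden offcut, 110 x 45 x 22, at the right. Bystander. Origin: centre of the underside.
Mind the look-alikes: they are no part of the job. What is shaped like the coarse_leaf but turquoise is not meant. Several things have the shape of the cradle; the one meant has the colours described above.

How it is judged:
By the outcome, as a careful person would: the job done as asked, in the order asked, and still so for the second after the job is handed in, with the robot touching nothing.
It also fails if it takes over 51 s, if anything falls off the work surface, if the arm or the gripper's body presses on something with over 40 N, if the wrist force passes 120 N, or if a joint passes its speed limit or range.

## Robot

A 6-joint arm with a two-finger parallel gripper is mounted at the origin on the work surface. World frame = base frame: x ahead of the robot, y to its left, z up, the work surface at z = 0. Lengths are in m, angles in rad, forces in N, time in s.
With the tool pointing down it reaches from about 0.35 to 0.925 m from the base axis. Payload 6.4 kg.
Tool frame: the origin (TCP) lies at the very end of the fingers, on their centre line; the grasp point (between the pads) lies 19 mm behind it; z points along the fingers, y is the line along which they close (so a half turn about z gives the same grasp; the last joint's range is limited). The gripper opens to 94 mm and grips with 3 to 60 N. Pads are 16 mm wide; open, the fingers measure 119 mm over their backs; the gripper's body (75 mm by 177 mm) begins 78 mm behind the grasp point.
Start: joints at [-0.174, 0.245, 1.558, -0, 1.339, -0.174], TCP at [0.65, 0, 0.205] pointing down, gripper open.
Joint ranges: [-3.13, 3.13], [-1.02, 2.26], [0.13, 2.54], [-0.95, 4.09], [0.21, 2.88], [-2.74, 2.74]. Speed limits (rad/s): [2.57, 2.57, 3.14, 3.14, 3.14, 3.14].

## Interface

Orientations are given as a 3x3 rotation matrix whose columns are the frame's x, y, z axes.
In Python, from station import status, optics, sign_off gives the robot as it stands.
- The arm moves only by the tool servo_tool, never from a script. Its argument "commands" is a list of rows, each a list of 7 numbers: the shift along the tool's x, y, z in units of 40 mm (1.0 is 40 mm), then the turn, a rotation vector about the tool's x, y, z in units of 5 degrees (1.0 is 5 degrees), then the opening, from 0 (shut) to 1 (fully open). A call has exactly 8 rows; each row shifts and turns the commanded pose from where the row before left it, along the tool's axes as they then stand; what a row does not reach is not made up. A row lasts 1/10 s, in which the tool goes at most 50 mm and 8.59 degrees, less where a joint would pass 70% of its speed; a pose out of reach is approached as far as the arm can. A call is refused whole if a number of a shift passes 1 or a number of a turn 1, either way. A call with a gripper value outside its range is refused whole. The fingers move at their own pace and stop on an object; "newtons" is the grip in N (left out, the last holds). Time passes only in rows, so rows that do not move let the fingers close, or fill a call up. It gives the time, the measured TCP pose, the force, the opening and the grip force at its end, in the units of the state.
- status.get_state(): the state, without advancing time (a new reading comes with each control period).
- optics.read_camera(name): name is "scene" or "side" or "wrist"; returns a dict with "frame" (400x640x3 uint8, red, green, blue), "fx", "fy", "cx", "cy" (pixels), "k1" (the pictures are not rectified: a ray, as slopes to the right and down, at radius r is drawn at 1 + k1 r^2 times it, then the intrinsics apply), "xyz" and "orientation" of the camera in the world. Camera axes: x right, y up, looking along -z (the intrinsics and any distortion apply to the point x, -y, -z); pixel columns grow to the right and rows downward; lengths in m; the calibration is good to about 2 mm. A picture is of the moment at which its call begins. There is no depth.
- sign_off(): hands the job in; it is judged then, once.
The state is a dict: "time": time; "qpos": joint angles; "joint_velocities": joint speeds; "effort": joint torques, N m; "ee_pos": TCP position; "tool_rot": TCP orientation; "wrist_force": force on the tool from outside, world axes, zero at the start; "moment": the same for the moment, N m; "width": finger opening in m; "gripper_force": force on a finger pad.
Only numpy, scipy, OpenCV 4.12 (cv2) and the standard library are available. Lean on these libraries where they do the work, as an engineer would, in place of code of your own. Each camera call takes 0.05 s, during which the arm holds its last target. There are 200 camera calls.

## Working session

There is one attempt and no reset: what is moved stays moved. The work goes in short steps, Python scripts to look and compute and a tool call to move; the robot and the scene stay as the last step left them, time stands still between calls to the robot, and variables do not carry over. Pictures are saved under pics/ and viewed, at most 10 in all, crops included, and the job is handed in when it is done.

Besides the shell and the picture viewer there is one more tool, called in YAML: its name, and indented under it one key for each argument. servo_tool: Moves the arm, as the interface text tells. Its arguments: {"type":"object","properties":{"commands":{"type":"array","items":{"type":"array","items":{"type":"number"}}},"newtons":{"type":"number"}},"required":["commands"]}

```bash
mkdir -p pics; cat > h.py <<'E'
import numpy as np, cv2
from station import status, optics, sign_off
def cam(n):
    c=optics.read_camera(n); c['R']=np.array(c['orientation']).reshape(3,3); c['o']=np.array(c['xyz']); return c
def save(c,name,crop=None,scale=1):
    im=c['frame'][:,:,::-1]
    if crop: x0,y0,x1,y1=crop; im=im[y0:y1,x0:x1]
    if scale!=1: im=cv2.resize(im,None,fx=scale,fy=scale,interpolation=cv2.INTER_CUBIC)
    cv2.imwrite('pics/'+name,im)
def ray(c,u,v):
    K=np.array([[c['fx'],0,c['cx']],[0,c['fy'],c['cy']],[0,0,1.]])
    p=cv2.undistortPoints(np.array([[[u,v]]],float),K,np.array([c['k1'],0,0,0.]))[0,0]
    d=c['R']@np.array([p[0],-p[1],-1]); return d/np.linalg.norm(d)
def onz(c,u,v,z):
    d=ray(c,u,v); return c['o']+d*(z-c['o'][2])/d[2]
def proj(c,P):
    q=c['R'].T@(np.array(P)-c['o']); x=q[0]/-q[2]; y=-q[1]/-q[2]; s=1+c['k1']*(x*x+y*y)
    return np.array([c['cx']+c['fx']*x*s, c['cy']+c['fy']*y*s])
E
python3 - <<'E'
from h import *
for n in('scene','side','wrist'):
    c=cam(n); np.save(n+'0.npy',c,allow_pickle=True); save(c,n+'0.png')
    print(n,c['o'],c['R'].round(3).tolist(),c['fx'],c['k1'])
print(status.get_state())
E
```

```text
scene [ 0.81778433 -0.54352511  1.04564193] [[0.865, -0.424, 0.268], [0.501, 0.745, -0.441], [-0.013, 0.516, 0.856]] 390.781249988482 -0.039136942248591725
side [0.12872949 0.99746438 0.71536012] [[-0.945, 0.149, -0.292], [-0.327, -0.492, 0.807], [-0.024, 0.858, 0.513]] 470.1234149220807 -0.12114578979830778
wrist [0.65081119 0.08284364 0.38417401] [[1.0, -0.001, 0.001], [0.001, 0.96, 0.281], [-0.002, -0.281, 0.96]] 277.7258875144821 -0.024325561750720787
{'time': 0.15, 'qpos': array([-1.74081365e-01,  2.45620859e-01,  1.55871179e+00, -2.55636824e-05,
        1.33868996e+00, -1.74087609e-01]), 'joint_velocities': array([ 1.62463994e-05, -2.19993129e-03, -5.36402264e-03, -7.16719766e-04,
        6.50194166e-05, -5.57578842e-05]), 'effort': array([ 8.87750393e-04, -4.16263855e+01, -3.14982533e+01,  6.85620052e-02,
        3.16100603e-02, -6.42144232e-05]), 'ee_pos': array([6.49549860e-01, 9.01119259e-05, 2.04631402e-01]), 'tool_rot': array([[-1.19843231e-05,  9.99999002e-01, -1.41265469e-03],
       [ 9.99999975e-01,  1.22995994e-05,  2.23171512e-04],
       [ 2.23188664e-04, -1.41265198e-03, -9.99998977e-01]]), 'wrist_force': array([-0.75941402, -0.27617398,  0.42688734]), 'moment': array([-0.00643018,  0.00647699,  0.02125299]), 'gripper_force': 0.0, 'width': 0.09448765897145402}
```

View pics/scene0.png

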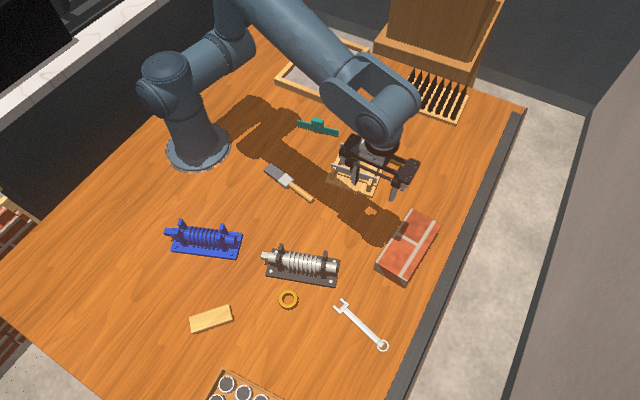

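View pics/side0.png

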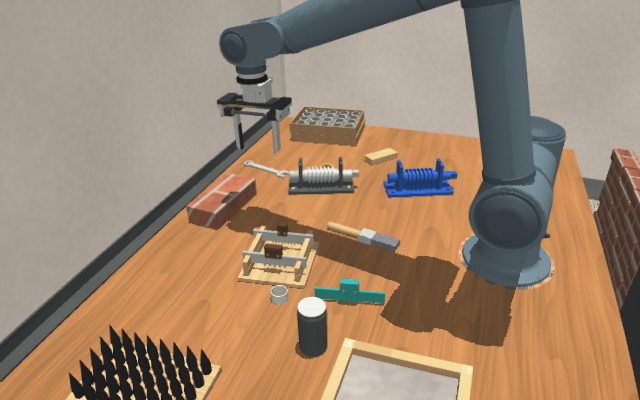

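The scene view shows the steel cradle at about (302,265) and the rack under the gripper at about (355,178). The side view shows the rack at (280,255), with grips at (273,251) for the near row and (282,230) for the far row. The near grip looks longer.

```bash
python3 - <<'E'
from h import *
c=np.load('side0.npy',allow_pickle=True).item()
save(c,'sc.png',(220,150,420,300),4)
for n,u,v,z in(('near',273,244,.084),('near l',264,246,.084),('near r',282,245,.084),('far l',276,225,.084),('far r',287,225,.084)): print(n,onz(c,u,v,z).round(3))
E
```

```text
near [0.521 0.218 0.084]
near l [0.538 0.231 0.084]
near r [0.5   0.215 0.084]
far l [0.545 0.144 0.084]
far r [0.52  0.136 0.084]
```

View pics/sc.png

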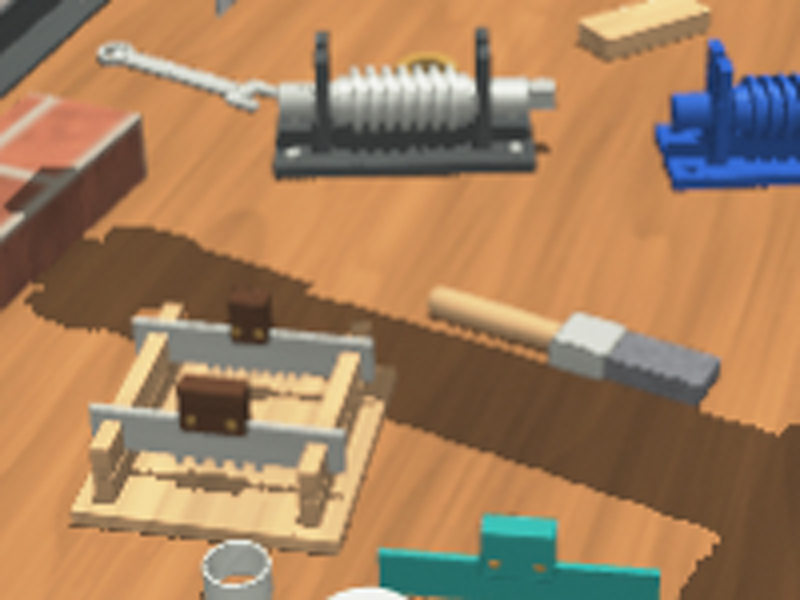

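View pics/wrist0.png

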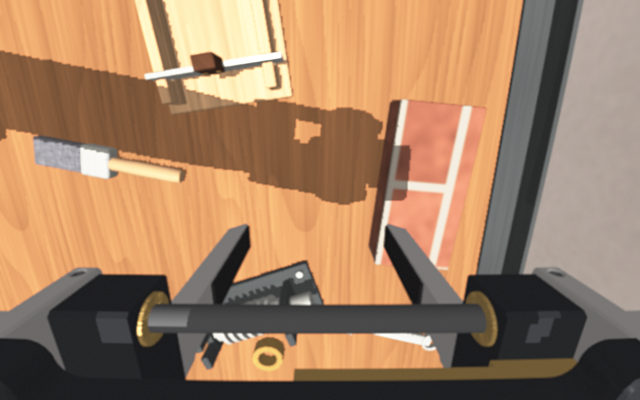

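The crop shows the near-row leaf (y about 0.22) with a long grip and big teeth, so that is the coarse leaf. The wrist view shows the fine leaf at (215,65) and the cradle at (265,300). Next I measure the leaf and cradle yaw.

```bash
python3 - <<'E'
from h import *
c=np.load('side0.npy',allow_pickle=True).item()
def pr(n,a,b,z):
    p=onz(c,220+a[0]/4,150+a[1]/4,z);q=onz(c,220+b[0]/4,150+b[1]/4,z);d=p-q
    print(n,((p+q)/2).round(3),np.linalg.norm(d).round(3),np.degrees(np.arctan2(d[1],d[0])).round(1))
pr('coarse',(90,405),(345,432),.058); pr('fine',(135,318),(375,340),.058)
pr('posts',(321,35),(482,30),.092); pr('base near edge',(275,173),(535,166),0.0)
s=np.load('scene0.npy',allow_pickle=True).item()
w=np.load('wrist0.npy',allow_pickle=True).item()
p=onz(w,147,77,.058);q=onz(w,282,55,.058);d=q-p;print('fine wrist',(p+q)/2,np.linalg.norm(d),np.degrees(np.arctan2(d[1],d[0])))
save(s,'sc2.png',(240,220,360,310),6)
E
```

```text
coarse [0.519 0.223 0.058] 0.152 8.0
fine [0.533 0.133 0.058] 0.152 8.3
posts [ 0.556 -0.221  0.092] 0.122 20.4
base near edge [ 0.539 -0.174  0.   ] 0.198 19.8
fine wrist [0.53805299 0.1339273  0.058     ] 0.15134020552409727 8.009932404778562
```

View pics/sc2.png

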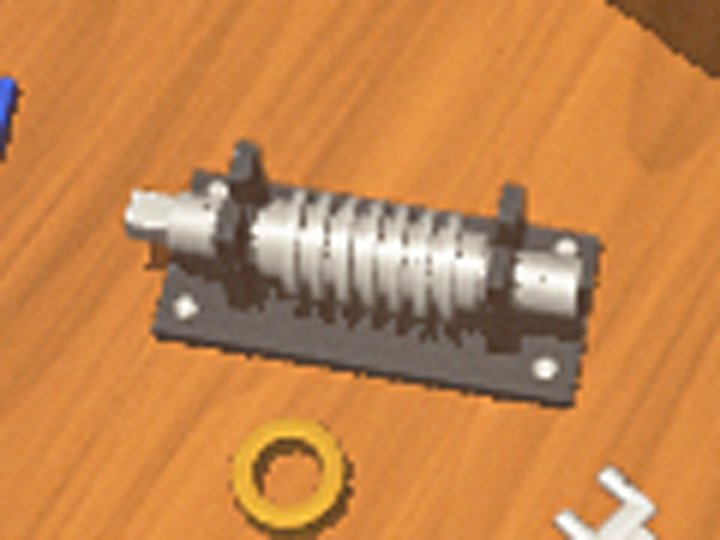

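servo_tool:
  commands:
    - [0.8, -0.47, 0, 0, 0, 0, 1]
    - [0.8, -0.47, 0, 0, 0, 0, 1]
    - [0.8, -0.47, 0, 0, 0, 0, 1]
    - [0.8, -0.47, 0, 0, 0, 0, 1]
    - [0.8, -0.47, 0, 0, 0, 0, 1]
    - [0.8, -0.47, 0, 0, 0, 0, 1]
    - [0.8, -0.47, 0, 0, 0, 0, 1]
    - [0, 0, 0, 0, 0, 1, 1]

```text
time: 0.95
ee_pos: [0.516, 0.227, 0.2051]
tool_rot: [[0.085, 0.996, -0.001], [0.996, -0.085, 0.001], [0.001, -0.001, -1.0]]
wrist_force: [0.2, -1.2, -0.4]
width: 0.0936
gripper_force: 0.0
```

servo_tool:
  commands:
    - [0, 0, 0, 0, 0, 1, 1]
    - [0, 0, 0, 0, 0, 1, 1]
    - [0, 0, 0, 0, 0, 1, 1]
    - [0, 0, 0, 0, 0, 1, 1]
    - [0, 0, 0, 0, 0, 1, 1]
    - [0, 0, 0, 0, 0, 1, 1]
    - [0, 0, 0, 0, 0, 1, 1]
    - [0, 0, 0, 0, 0, 1, 1]

```text
time: 1.75
ee_pos: [0.5182, 0.224, 0.2051]
tool_rot: [[0.71, 0.705, -0.001], [0.705, -0.71, -0.0], [-0.001, -0.0, -1.0]]
wrist_force: [-0.4, 0.3, 0.2]
width: 0.0937
gripper_force: 0.0
```

servo_tool:
  commands:
    - [0, 0, 0, 0, 0, 1, 1]
    - [0, 0, 0, 0, 0, 1, 1]
    - [0, 0, 0, 0, 0, 1, 1]
    - [0, 0, 0, 0, 0, 1, 1]
    - [0, 0, 0, 0, 0, 1, 1]
    - [0, 0, 0, 0, 0, 1, 1]
    - [0, 0, 0, 0, 0, 1, 1]
    - [0, 0, 0, 0, 0, 0.4, 1]

```text
time: 2.55
ee_pos: [0.5182, 0.224, 0.2051]
tool_rot: [[0.991, 0.137, -0.001], [0.137, -0.991, -0.0], [-0.001, 0.0, -1.0]]
wrist_force: [0.1, 0.0, -0.6]
width: 0.094
gripper_force: 0.0
```

```bash
python3 - <<'E'
from h import *
c=cam('wrist'); np.save('w1.npy',c,allow_pickle=True); save(c,'w1.png')
s=status.get_state();print(s['time'],s['ee_pos'],s['tool_rot'].round(3).tolist(),s['qpos'].round(2))
print(proj(c,[.519,.223,.084]))
E
```

```text
2.6 [0.51814411 0.22396621 0.20507499] [[0.991, 0.137, -0.001], [0.137, -0.991, -0.0], [-0.001, 0.0, -1.0]] [ 0.21  0.05  1.78 -0.    1.32  1.64]
[318.10775786 190.76836673]
```

View pics/w1.png

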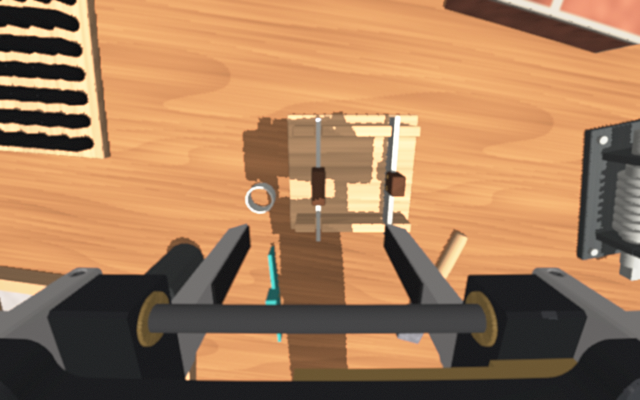

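```bash
python3 - <<'E'
from h import *
c=np.load('w1.npy',allow_pickle=True).item()
im=c['frame'].astype(int); g=im[110:250,300:340]
print('ends',onz(c,318,118,.058),onz(c,319,240,.058))
m=(im.sum(2)<170)&(im[:,:,0]>im[:,:,2]+8); m=m[150:215,305:335]
ys,xs=np.nonzero(m); print(ys.min()+150,ys.max()+150,xs.min()+305,xs.max()+305)
for v in range(160,210,2): print(v,[tuple(im[v,u]) for u in (312,316,318,322)])
print('far end',onz(c,318,204.5,.084)); s=status.get_state()
E
```

```text
ends [0.5967576  0.23390998 0.058     ] [0.44710244 0.21157254 0.058     ]
168 199 312 324
160 [(np.int64(166), np.int64(129), np.int64(96)), (np.int64(151), np.int64(137), np.int64(124)), (np.int64(144), np.int64(143), np.int64(138)), (np.int64(164), np.int64(128), np.int64(96))]
162 [(np.int64(167), np.int64(130), np.int64(96)), (np.int64(152), np.int64(139), np.int64(125)), (np.int64(143), np.int64(143), np.int64(138)), (np.int64(166), np.int64(130), np.int64(96))]
164 [(np.int64(164), np.int64(129), np.int64(96)), (np.int64(151), np.int64(138), np.int64(125)), (np.int64(144), np.int64(143), np.int64(139)), (np.int64(163), np.int64(126), np.int64(94))]
166 [(np.int64(141), np.int64(109), np.int64(81)), (np.int64(130), np.int64(121), np.int64(112)), (np.int64(132), np.int64(130), np.int64(126)), (np.int64(128), np.int64(98), np.int64(73))]
168 [(np.int64(79), np.int64(59), np.int64(44)), (np.int64(57), np.int64(43), np.int64(36)), (np.int64(63), np.int64(50), np.int64(44)), (np.int64(53), np.int64(36), np.int64(26))]
170 [(np.int64(70), np.int64(50), np.int64(37)), (np.int64(52), n
[... 2936 characters left out ...]
np.int64(139), np.int64(88), np.int64(61)), (np.int64(134), np.int64(86), np.int64(59))]
204 [(np.int64(133), np.int64(93), np.int64(68)), (np.int64(146), np.int64(104), np.int64(83)), (np.int64(150), np.int64(112), np.int64(92)), (np.int64(131), np.int64(85), np.int64(59))]
206 [(np.int64(161), np.int64(124), np.int64(91)), (np.int64(249), np.int64(247), np.int64(240)), (np.int64(255), np.int64(255), np.int64(255)), (np.int64(160), np.int64(125), np.int64(94))]
208 [(np.int64(165), np.int64(128), np.int64(95)), (np.int64(255), np.int64(255), np.int64(251)), (np.int64(255), np.int64(255), np.int64(255)), (np.int64(166), np.int64(132), np.int64(99))]
far end [0.5029292  0.22086274 0.084     ]
```

The wrist view shows the coarse grip centred at about (318,185), with the plate running vertically in line with the tool. The leaf centre comes out at (0.521, 0.223), yaw 8°.

servo_tool:
  commands:
    - [0.07, 0.03, 0.4, 0, 0, 0, 1]
    - [0, 0, 0.5, 0, 0, 0, 1]
    - [0, 0, 0.5, 0, 0, 0, 1]
    - [0, 0, 0.5, 0, 0, 0, 1]
    - [0, 0, 0.5, 0, 0, 0, 1]
    - [0, 0, 0.5, 0, 0, 0, 1]
    - [0, 0, 0.5, 0, 0, 0, 1]
    - [0, 0, 0.43, 0, 0, 0, 1]

```text
time: 3.4
ee_pos: [0.5202, 0.2228, 0.0496]
tool_rot: [[0.99, 0.14, -0.002], [0.14, -0.99, -0.001], [-0.002, 0.0, -1.0]]
wrist_force: [0.4, 0.4, -0.6]
width: 0.0941
gripper_force: 0.0
```

servo_tool:
  commands:
    - [0, 0, 0, 0, 0, 0, 0.4]
    - [0, 0, 0, 0, 0, 0, 0]
    - [0, 0, 0, 0, 0, 0, 0]
    - [0, 0, 0, 0, 0, 0, 0]
    - [0, 0, 0, 0, 0, 0, 0]
    - [0, 0, 0, 0, 0, 0, 0]
    - [0, 0, 0, 0, 0, 0, 0]
    - [0, 0, 0, 0, 0, 0, 0]
  newtons: 40

```text
time: 4.2
ee_pos: [0.5214, 0.2232, 0.0524]
tool_rot: [[0.99, 0.139, 0.0], [0.139, -0.99, 0.0], [0.0, -0.0, -1.0]]
wrist_force: [0.3, 0.8, 0.1]
width: 0.0334
gripper_force: 0.0
```

servo_tool:
  commands:
    - [0, 0, 0, 0, 0, 0, 0]
    - [0, 0, 0, 0, 0, 0, 0]
    - [0, 0, 0, 0, 0, 0, 0]
    - [0, 0, 0, 0, 0, 0, 0]
    - [0, 0, 0, 0, 0, 0, 0]
    - [0, 0, 0, 0, 0, 0, 0]
    - [0, 0, 0, 0, 0, 0, 0]
    - [0, 0, 0, 0, 0, 0, 0]

```text
time: 5.0
ee_pos: [0.5213, 0.2232, 0.0522]
tool_rot: [[0.99, 0.139, -0.0], [0.139, -0.99, -0.0], [-0.0, 0.0, -1.0]]
wrist_force: [-0.1, 0.1, 0.7]
width: 0.0156
gripper_force: 40.0
```

Gripped at 15.6 mm, 40 N. Lifting, then moving toward the cradle and turning to 20°.

servo_tool:
  commands:
    - [0, 0, -0.2, 0, 0, 0, 0]
    - [0, 0, -0.5, 0, 0, 0, 0]
    - [0, 0, -0.6, 0, 0, 0, 0]
    - [0, 0, -0.6, 0, 0, 0, 0]
    - [0, 0, -0.6, 0, 0, 0, 0]
    - [0, 0, -0.6, 0, 0, 0, 0]
    - [0, 0, -0.6, 0, 0, 0, 0]
    - [0, 0, -0.3, 0, 0, 0, 0]

```text
time: 5.8
ee_pos: [0.5223, 0.2234, 0.2151]
tool_rot: [[0.99, 0.139, 0.004], [0.139, -0.99, 0.001], [0.004, -0.0, -1.0]]
wrist_force: [0.7, 0.6, -1.0]
width: 0.0157
gripper_force: 40.0
```

servo_tool:
  commands:
    - [0, 0.4, 0, 0, 0, 0, 0]
    - [0, 0.8, 0, 0, 0, 0, 0]
    - [0, 0.9, 0, 0, 0, 0, 0]
    - [0, 0.9, 0, 0, 0, 0, 0]
    - [0, 0.9, 0, 0, 0, 0, 0]
    - [0, 0.9, 0, 0, 0, 0, 0]
    - [0, 0.9, 0, 0, 0, 0, 0]
    - [0, 0.9, 0, 0, 0, 0, 0]

```text
time: 6.6
ee_pos: [0.5568, -0.0405, 0.2103]
tool_rot: [[0.99, 0.139, -0.003], [0.139, -0.99, 0.0], [-0.003, -0.001, -1.0]]
wrist_force: [0.8, -0.3, -0.9]
width: 0.0154
gripper_force: 40.0
```

servo_tool:
  commands:
    - [0, 0.8, 0, 0, 0, 0, 0]
    - [0, 0.5, 0, 0, 0, 0, 0]
    - [0, 0, 0, 0, 0, -0.6, 0]
    - [0, 0, 0, 0, 0, -0.6, 0]
    - [0, 0, 0, 0, 0, -0.6, 0]
    - [0, 0, 0, 0, 0, -0.6, 0]
    - [0, 0, 0, 0, 0, 0, 0]
    - [0, 0, 0, 0, 0, 0, 0]

```text
time: 7.4
ee_pos: [0.5645, -0.0902, 0.211]
tool_rot: [[0.94, 0.34, -0.002], [0.34, -0.94, 0.001], [-0.002, -0.001, -1.0]]
wrist_force: [0.7, 0.3, -1.7]
width: 0.0163
gripper_force: 40.0
```

```bash
python3 - <<'E'
from h import *
c=cam('wrist'); np.save('w2.npy',c,allow_pickle=True); save(c,'w2.png',(200,0,640,300),1.8)
s=status.get_state();print(s['time'],s['ee_pos'],s['tool_rot'].round(3).tolist(),s['qpos'].round(2),s['wrist_force'])
E
```

```text
7.45 [ 0.56468442 -0.09005666  0.21128916] [[0.94, 0.341, -0.002], [0.341, -0.94, 0.0], [-0.001, -0.001, -1.0]] [-0.36  0.06  1.75 -0.    1.33  0.87] [-0.43397483  0.86247059 -1.30134638]
```

View pics/w2.png

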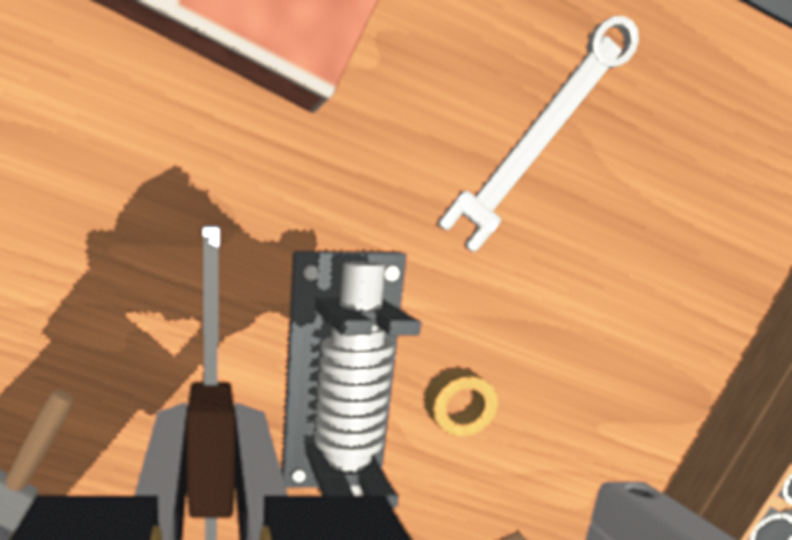

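The crop shows the held leaf as a vertical line at x about 210, the cradle base with corners (294,252), (405,252) and (285,487), and slotted posts at about (368,320) and (352,480). I zoom in on the posts.

```bash
python3 - <<'E'
from h import *
c=np.load('w2.npy',allow_pickle=True).item()
def P(a,b,z): return onz(c,200+a/1.8,b/1.8,z)
TL,TR,BL=P(294,252,.012),P(405,252,.012),P(285,487,.012)
d=TL-BL;print(TL,TR,BL,np.linalg.norm(TR-TL),np.linalg.norm(d),np.degrees(np.arctan2(d[1],d[0])))
g=c['frame'].copy(); k=dict(c); k['frame']=np.clip((g/255.)**.45*255,0,255).astype(np.uint8)
save(k,'w2z.png',(350,130,450,290),5)
import cv2; im=cv2.imread('pics/w2z.png'); cv2.imwrite('pics/w2z.png',cv2.resize(im[:,:],(375,600)) if im.shape[0]>600 else im)
E
```

```text
[ 0.63272191 -0.13154517  0.012     ] [ 0.66137064 -0.20973291  0.012     ] [ 0.44654168 -0.20102889  0.012     ] 0.08327108163481738 0.19872358707101614 20.465913742450923
```

View pics/w2z.png

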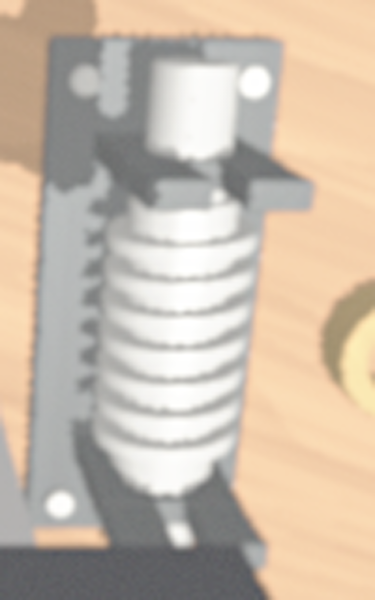

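```bash
python3 - <<'E'
from h import *
c=np.load('w2.npy',allow_pickle=True).item()
def P(a,b,z): return onz(c,350+a/3.75,130+b/3.75,z)
a=P(157,182,.092);b=P(313,182,.092);m=P(234,193,.092);e=P(232,206,.092);t=P(234,180,.092)
print(np.linalg.norm(a-b),np.degrees(np.arctan2(*(a-b)[:2][::-1]))-90,np.linalg.norm(t-e),m)
for yaw in (19.5,20.3,21): 
    r=np.radians(yaw); C=m-.061*np.array([np.cos(r),np.sin(r),0]); print(yaw,C)
r=np.radians(20.3)
s=status.get_state(); D=C-s['ee_pos']
print((s['tool_rot'].T@D)/.04, np.degrees(np.arctan2(s['tool_rot'][1,0],s['tool_rot'][0,0])))
# screw axis check: left & right silhouettes at crop v 340
print(P(101,330,.045),P(252,300,.045))
E
```

```text
0.04617587822959797 20.032248435698364 0.007884569124074139 [ 0.61175687 -0.18523522  0.092     ]
19.5 [ 0.55425574 -0.20559744  0.092     ]
20.3 [ 0.55454565 -0.20639829  0.092     ]
21 [ 0.55480847 -0.20709566  0.092     ]
[-1.22524726  2.66957888  2.98129126] 19.92226083227622
[ 0.54542855 -0.18182926  0.045     ] [ 0.57396254 -0.22748751  0.045     ]
```

```bash
python3 - <<'E'
from h import *
c=np.load('w2.npy',allow_pickle=True).item(); s=status.get_state(); R=s['tool_rot']
E=s['ee_pos']+R@np.array([.076,0,-.006]); print('exp end',E,proj(c,E))
im=c['frame'].astype(int)
for v in (132,136,150,170,190): 
    print(v,im[v,308:328].sum(1)//3, proj(c,s['ee_pos']+R@np.array([.05,0,-.006])) if v==170 else '')
print(im[118:142,317].sum(1)//3)
E
```

```text
exp end [ 0.63614549 -0.06416277  0.21719012] [317.37929126 126.40946817]
132 [ 86  86  86  85 109 146 165 196 247 255 255 255 255 252 157  93  84  86
  87  88] 
136 [ 87  86  86  87 103 132 144 149 160 188 230 252 255 225 134  93  92  95
  95  95] 
150 [ 96  97  95  95 109 134 145 147 145 146 147 146 139 119 101  96  97  97
  97  96] 
170 [ 96  94  93  95 108 131 142 145 144 144 145 145 139 119 101  96  97  96
  95  94] [317.32074175 168.65349994]
190 [ 92  91  91  91 101 121 136 142 142 141 142 140 130 123 133 143 157 167
 170 169] 
[ 84  83  82  80  81  81  87 129 234 255 255 255 255 255 255 255 255 251
 188 148 144 147 147 147]
```

servo_tool:
  commands:
    - [-0.3, 0.6, 0, 0, 0, 0, 0]
    - [-0.4, 0.8, 0, 0, 0, 0, 0]
    - [-0.4, 0.8, 0, 0, 0, 0, 0]
    - [-0.12, 0.49, 0, 0, 0, 0, 0]
    - [0, 0, 0.5, 0, 0, 0, 0]
    - [0, 0, 0.7, 0, 0, 0, 0]
    - [0, 0, 0.6, 0, 0, 0, 0]
    - [0, 0, 0.25, 0, 0, 0, 0]

```text
time: 8.25
ee_pos: [0.5549, -0.2065, 0.1272]
tool_rot: [[0.94, 0.342, -0.004], [0.342, -0.94, 0.003], [-0.003, -0.004, -1.0]]
wrist_force: [-0.6, -0.6, -1.6]
width: 0.0154
gripper_force: 40.0
```

```bash
python3 - <<'E'
from h import *
c=cam('wrist'); np.save('w3.npy',c,allow_pickle=True); save(c,'w3.png',(260,80,400,220),4)
s=status.get_state();print(s['time'],s['ee_pos'],s['tool_rot'].round(3).tolist(),s['wrist_force'])
E
```

```text
8.3 [ 0.55469284 -0.20629164  0.12666991] [[0.94, 0.342, -0.005], [0.342, -0.94, 0.003], [-0.003, -0.005, -1.0]] [-0.70889401  0.51425091 -2.59687553]
```

View pics/w3.png

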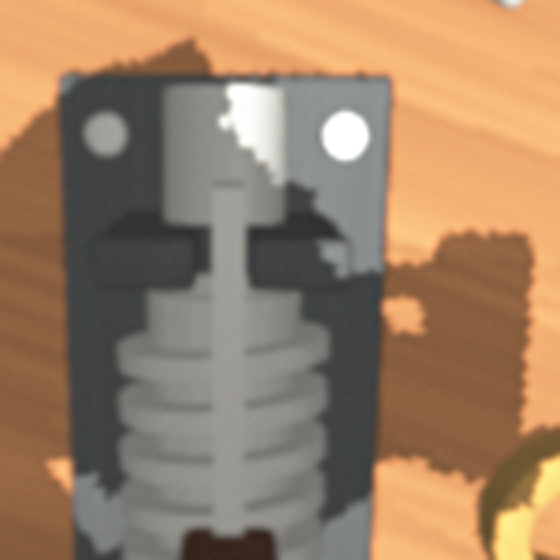

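The view shows the plate centred at crop x about 229 and the post slot at about 222. Allowing for the height difference, the leaf must shift about −1.5 mm in tool y. I correct that and descend to just above the crests.

servo_tool:
  commands:
    - [0, -0.04, 0, 0, 0, 0, 0]
    - [0, 0, 0, 0, 0, 0, 0]
    - [0, 0, 0.1, 0, 0, 0, 0]
    - [0, 0, 0.15, 0, 0, 0, 0]
    - [0, 0, 0.15, 0, 0, 0, 0]
    - [0, 0, 0.1, 0, 0, 0, 0]
    - [0, 0, 0.08, 0, 0, 0, 0]
    - [0, 0, 0, 0, 0, 0, 0]

```text
time: 9.1
ee_pos: [0.5553, -0.2058, 0.1063]
tool_rot: [[0.94, 0.342, -0.001], [0.342, -0.94, 0.001], [-0.001, -0.001, -1.0]]
wrist_force: [-1.1, -0.4, -2.3]
width: 0.0162
gripper_force: 40.0
```

servo_tool:
  commands:
    - [0, 0, 0, 0, 0, 0, 0]
    - [0, 0, 0.02, 0, 0, 0, 0]
    - [0, 0, 0, 0, 0, 0, 0]
    - [0, 0, 0.02, 0, 0, 0, 0]
    - [0, 0, 0, 0, 0, 0, 0]
    - [0, 0, 0.02, 0, 0, 0, 0]
    - [0, 0, 0, 0, 0, 0, 0]
    - [0, 0, 0, 0, 0, 0, 0]

```text
time: 9.9
ee_pos: [0.5557, -0.206, 0.1046]
tool_rot: [[0.94, 0.342, -0.0], [0.342, -0.94, 0.0], [-0.0, -0.0, -1.0]]
wrist_force: [0.1, -0.2, -1.5]
width: 0.0158
gripper_force: 40.0
```

servo_tool:
  commands:
    - [0, 0, 0.025, 0, 0, 0, 0]
    - [0, 0, 0.025, 0, 0, 0, 0]
    - [0, 0, 0.025, 0, 0, 0, 0]
    - [0, 0, 0.02, 0, 0, 0, 0]
    - [0, 0, 0.02, 0, 0, 0, 0]
    - [0, 0, 0, 0, 0, 0, 0]
    - [0, 0, 0, 0, 0, 0, 0]
    - [0, 0, 0, 0, 0, 0, 0]

```text
time: 10.7
ee_pos: [0.5558, -0.206, 0.1001]
tool_rot: [[0.94, 0.342, 0.0], [0.342, -0.94, -0.0], [0.0, 0.0, -1.0]]
wrist_force: [-0.2, -0.4, -1.6]
width: 0.0158
gripper_force: 40.0
```

servo_tool:
  commands:
    - [0, 0, 0.015, 0, 0, 0, 0]
    - [0, 0, 0, 0, 0, 0, 0]
    - [0, 0, 0.015, 0, 0, 0, 0]
    - [0, 0, 0, 0, 0, 0, 0]
    - [0, 0, 0.015, 0, 0, 0, 0]
    - [0, 0, 0, 0, 0, 0, 0]
    - [0, 0, 0, 0, 0, 0, 0]
    - [0, 0, 0, 0, 0, 0, 0]

```text
time: 11.5
ee_pos: [0.5558, -0.2061, 0.0984]
tool_rot: [[0.94, 0.342, 0.0], [0.342, -0.94, -0.0], [0.0, 0.0, -1.0]]
wrist_force: [0.6, 1.0, 0.2]
width: 0.0159
gripper_force: 40.0
```

servo_tool:
  commands:
    - [0, 0, 0.01, 0, 0, 0, 0]
    - [0, 0, 0, 0, 0, 0, 0]
    - [0, 0, 0, 0, 0, 0, 0]
    - [0, 0, 0, 0, 0, 0, 0]
    - [0, 0, 0, 0, 0, 0, 0]
    - [0, 0, 0, 0, 0, 0, 0]
    - [0, 0, 0, 0, 0, 0, 0]
    - [0, 0, 0, 0, 0, 0, 0]

```text
time: 12.3
ee_pos: [0.5559, -0.2061, 0.0982]
tool_rot: [[0.94, 0.342, 0.0], [0.342, -0.94, -0.0], [0.0, 0.0, -1.0]]
wrist_force: [-2.7, 1.1, 5.5]
width: 0.0156
gripper_force: 40.0
```

Contact: +7 N at TCP z 0.0982, on the crests. The w3 picture should give the groove phase, and so the direction to feel in first.

```bash
python3 - <<'E'
from h import *
c=np.load('w3.npy',allow_pickle=True).item(); im=c['frame'].astype(float).mean(2)
C=np.array([.5545,-.2062,.07]); r=np.radians(20.1); ax=np.array([np.cos(r),np.sin(r),0]); ay=np.array([-np.sin(r),np.cos(r),0])
C=C+ay*.0015
prof=[]
for yo in (-.006,.006):
    print('y',yo)
    row=[]
    for x in np.arange(0.010,0.050,.001):
        p=C+ax*x+ay*yo; p[2]=.045+np.sqrt(.025**2-yo**2); u,v=proj(c,p)
        row.append((round(x*1e3),int(cv2.getRectSubPix(im.astype(np.float32),(1,1),(u,v))[0,0])))
    print(row)
p=C+ax*.061;p[2]=.092;print('post',(proj(c,p)-[260,80])*4)
E
```

```text
y -0.006
[(10, 147), (11, 147), (12, 147), (13, 146), (14, 140), (15, 128), (16, 123), (17, 133), (18, 143), (19, 145), (20, 146), (21, 146), (22, 146), (23, 147), (24, 147), (25, 145), (26, 140), (27, 128), (28, 126), (29, 139), (30, 146), (31, 145), (32, 145), (33, 145), (34, 146), (35, 147), (36, 148), (37, 147), (38, 140), (39, 129), (40, 132), (41, 142), (42, 146), (43, 146), (44, 146), (45, 146), (46, 146), (47, 146), (48, 146), (49, 145)]
y 0.006
[(10, 145), (11, 146), (12, 145), (13, 139), (14, 127), (15, 121), (16, 130), (17, 138), (18, 141), (19, 141), (20, 142), (21, 145), (22, 146), (23, 146), (24, 144), (25, 138), (26, 126), (27, 123), (28, 134), (29, 142), (30, 141), (31, 141), (32, 142), (33, 144), (34, 145), (35, 146), (36, 145), (37, 140), (38, 126), (39, 125), (40, 135), (41, 141), (42, 142), (43, 142), (44, 141), (45, 141), (46, 142), (47, 141), (48, 142), (49, 141)]
post [219.21087715 259.72203309]
```

The grooves lie at about +5.8 (or −6.2) mm from the middle, and the leaf is at about +1.4, so I slide +x under light load.

servo_tool:
  commands:
    - [0.013, 0, 0, 0, 0, 0, 0]
    - [0.013, 0, 0, 0, 0, 0, 0]
    - [0.013, 0, 0, 0, 0, 0, 0]
    - [0.013, 0, 0, 0, 0, 0, 0]
    - [0.013, 0, 0, 0, 0, 0, 0]
    - [0, 0, 0, 0, 0, 0, 0]
    - [0, 0, 0, 0, 0, 0, 0]
    - [0, 0, 0, 0, 0, 0, 0]

```text
time: 13.1
ee_pos: [0.5582, -0.2055, 0.0979]
tool_rot: [[0.94, 0.342, 0.0], [0.342, -0.94, -0.001], [-0.0, 0.001, -1.0]]
wrist_force: [-2.1, -1.3, 3.7]
width: 0.0156
gripper_force: 40.0
```

servo_tool:
  commands:
    - [0.0125, 0, 0.002, 0, 0, 0, 0]
    - [0.0125, 0, 0.002, 0, 0, 0, 0]
    - [0, 0, 0, 0, 0, 0, 0]
    - [0, 0, 0, 0, 0, 0, 0]
    - [0, 0, 0, 0, 0, 0, 0]
    - [0, 0, 0, 0, 0, 0, 0]
    - [0, 0, 0, 0, 0, 0, 0]
    - [0, 0, 0, 0, 0, 0, 0]

```text
time: 13.9
ee_pos: [0.5591, -0.2048, 0.0977]
tool_rot: [[0.94, 0.342, 0.0], [0.342, -0.94, -0.0], [0.0, 0.0, -1.0]]
wrist_force: [0.2, 0.2, -1.5]
width: 0.0159
gripper_force: 40.0
```

The force fell to free-air level, so the teeth are over the grooves. Lowering gently.

servo_tool:
  commands:
    - [0.012, 0, 0, 0, 0, 0, 0]
    - [0, 0, 0.01, 0, 0, 0, 0]
    - [0, 0, 0.01, 0, 0, 0, 0]
    - [0, 0, 0.01, 0, 0, 0, 0]
    - [0, 0, 0.01, 0, 0, 0, 0]
    - [0, 0, 0, 0, 0, 0, 0]
    - [0, 0, 0, 0, 0, 0, 0]
    - [0, 0, 0, 0, 0, 0, 0]

```text
time: 14.7
ee_pos: [0.5596, -0.2046, 0.0961]
tool_rot: [[0.94, 0.342, 0.0], [0.342, -0.94, -0.0], [0.0, 0.0, -1.0]]
wrist_force: [0.3, 0.1, -2.1]
width: 0.0155
gripper_force: 40.0
```

Free, already 2 mm in. Down 3.2 mm more.

servo_tool:
  commands:
    - [0, 0, 0.015, 0, 0, 0, 0]
    - [0, 0, 0.015, 0, 0, 0, 0]
    - [0, 0, 0.015, 0, 0, 0, 0]
    - [0, 0, 0.015, 0, 0, 0, 0]
    - [0, 0, 0.01, 0, 0, 0, 0]
    - [0, 0, 0.01, 0, 0, 0, 0]
    - [0, 0, 0, 0, 0, 0, 0]
    - [0, 0, 0, 0, 0, 0, 0]

```text
time: 15.5
ee_pos: [0.5596, -0.2046, 0.0929]
tool_rot: [[0.94, 0.342, -0.0], [0.342, -0.94, 0.0], [-0.0, -0.0, -1.0]]
wrist_force: [-0.5, 0.6, -0.6]
width: 0.0153
gripper_force: 40.0
```

servo_tool:
  commands:
    - [0, 0, 0.01, 0, 0, 0, 0]
    - [0, 0, 0, 0, 0, 0, 0]
    - [0, 0, 0, 0, 0, 0, 0]
    - [0, 0, 0.01, 0, 0, 0, 0]
    - [0, 0, 0, 0, 0, 0, 0]
    - [0, 0, 0, 0, 0, 0, 0]
    - [0, 0, 0, 0, 0, 0, 0]
    - [0, 0, 0, 0, 0, 0, 0]

```text
time: 16.3
ee_pos: [0.5596, -0.2047, 0.0923]
tool_rot: [[0.94, 0.342, 0.0], [0.342, -0.94, -0.0], [0.0, 0.0, -1.0]]
wrist_force: [-0.6, 0.7, 1.5]
width: 0.0159
gripper_force: 40.0
```

servo_tool:
  commands:
    - [0, 0, 0.011, 0, 0, 0, 0]
    - [0, 0, 0, 0, 0, 0, 0]
    - [0, 0, 0, 0, 0, 0, 0]
    - [0, 0, 0, 0, 0, 0, 0]
    - [0, 0, 0, 0, 0, 0, 0]
    - [0, 0, 0, 0, 0, 0, 0]
    - [0, 0, 0, 0, 0, 0, 0]
    - [0, 0, 0, 0, 0, 0, 0]

```text
time: 17.1
ee_pos: [0.5597, -0.2047, 0.0923]
tool_rot: [[0.94, 0.342, 0.0], [0.342, -0.94, -0.0], [0.0, 0.0, -1.0]]
wrist_force: [-3.1, 1.3, 5.4]
width: 0.0157
gripper_force: 40.0
```

servo_tool:
  commands:
    - [0, 0, 0.008, 0, 0, 0, 0]
    - [0, 0, 0, 0, 0, 0, 0]
    - [0, 0, 0, 0, 0, 0, 0]
    - [0, 0, 0, 0, 0, 0, 0]
    - [0, 0, 0, 0, 0, 0, 0]
    - [0, 0, 0, 0, 0, 0, 0]
    - [0, 0, 0, 0, 0, 0, 0]
    - [0, 0, 0, 0, 0, 0, 0]

```text
time: 17.9
ee_pos: [0.5597, -0.2047, 0.0923]
tool_rot: [[0.94, 0.342, 0.0], [0.342, -0.94, -0.0], [-0.0, 0.0, -1.0]]
wrist_force: [-3.0, 1.8, 6.9]
width: 0.0161
gripper_force: 40.0
```

servo_tool:
  commands:
    - [0, 0, 0, 0, 0, 0, 0]
    - [0, 0, 0, 0, 0, 0, 0]
    - [0, 0, 0, 0, 0, 0, 0]
    - [0, 0, 0, 0, 0, 0, 0]
    - [0, 0, 0, 0, 0, 0, 0]
    - [0, 0, 0, 0, 0, 0, 0]
    - [0, 0, 0, 0, 0, 0, 0]
    - [0, 0, 0, 0, 0, 0, 0]

```text
time: 18.7
ee_pos: [0.5597, -0.2046, 0.0922]
tool_rot: [[0.94, 0.342, -0.0], [0.342, -0.94, -0.0], [-0.0, 0.0, -1.0]]
wrist_force: [-3.9, 1.8, 7.6]
width: 0.0159
gripper_force: 40.0
```

servo_tool:
  commands:
    - [0, 0, 0.007, 0, 0, 0, 0]
    - [0, 0, 0, 0, 0, 0, 0]
    - [0, 0, 0, 0, 0, 0, 0]
    - [0, 0, 0, 0, 0, 0, 0]
    - [0, 0, 0, 0, 0, 0, 0]
    - [0, 0, 0, 0, 0, 0, 0]
    - [0, 0, 0, 0, 0, 0, 0]
    - [0, 0, 0, 0, 0, 0, 0]

```text
time: 19.5
ee_pos: [0.5597, -0.2047, 0.0922]
tool_rot: [[0.94, 0.342, -0.0], [0.342, -0.94, -0.0], [-0.0, -0.0, -1.0]]
wrist_force: [-3.9, 2.2, 8.6]
width: 0.0159
gripper_force: 40.0
```

servo_tool:
  commands:
    - [0, 0, 0, 0, 0, 0, 0]
    - [0, 0, 0, 0, 0, 0, 0]
    - [0, 0, 0, 0, 0, 0, 0]
    - [0, 0, 0, 0, 0, 0, 0]
    - [0, 0, 0, 0, 0, 0, 0]
    - [0, 0, 0, 0, 0, 0, 0]
    - [0, 0, 0, 0, 0, 0, 0]
    - [0, 0, 0, 0, 0, 0, 0]

```text
time: 20.3
ee_pos: [0.5597, -0.2047, 0.0922]
tool_rot: [[0.94, 0.342, -0.0], [0.342, -0.94, -0.0], [-0.0, -0.0, -1.0]]
wrist_force: [-4.3, 1.6, 8.9]
width: 0.0156
gripper_force: 40.0
```

Pressed at about 10.5 N for 1.6 s, with a total drop of 6.0 mm from the crest tops. Next I relieve, release and retreat.

servo_tool:
  commands:
    - [0, 0, -0.013, 0, 0, 0, 0]
    - [0, 0, -0.013, 0, 0, 0, 0]
    - [0, 0, 0, 0, 0, 0, 0]
    - [0, 0, 0, 0, 0, 0, 0]
    - [0, 0, 0, 0, 0, 0, 0.3]
    - [0, 0, 0, 0, 0, 0, 0.6]
    - [0, 0, 0, 0, 0, 0, 0.8]
    - [0, 0, 0, 0, 0, 0, 0.8]

```text
time: 21.1
ee_pos: [0.5595, -0.2046, 0.0918]
tool_rot: [[0.94, 0.342, -0.0], [0.342, -0.94, 0.0], [-0.0, -0.0, -1.0]]
wrist_force: [-1.0, -0.2, -0.3]
width: 0.0441
gripper_force: 0.0
```

servo_tool:
  commands:
    - [0, 0, 0, 0, 0, 0, 0.8]
    - [0, 0, 0, 0, 0, 0, 0.8]
    - [0, 0, 0, 0, 0, 0, 0.8]
    - [0, 0, 0, 0, 0, 0, 0.8]
    - [0, 0, 0, 0, 0, 0, 0.8]
    - [0, 0, 0, 0, 0, 0, 0.8]
    - [0, 0, 0, 0, 0, 0, 0.8]
    - [0, 0, 0, 0, 0, 0, 0.8]

```text
time: 21.9
ee_pos: [0.5596, -0.2046, 0.0921]
tool_rot: [[0.94, 0.342, 0.0], [0.342, -0.94, 0.0], [0.0, -0.0, -1.0]]
wrist_force: [0.6, -0.9, 0.9]
width: 0.0754
gripper_force: 0.0
```

servo_tool:
  commands:
    - [0, 0, -0.2, 0, 0, 0, 0.8]
    - [0, 0, -0.3, 0, 0, 0, 0.8]
    - [0, 0, -0.4, 0, 0, 0, 0.8]
    - [0, 0, -0.5, 0, 0, 0, 0.8]
    - [0, 0, -0.5, 0, 0, 0, 0.8]
    - [0, 0, -0.5, 0, 0, 0, 0.8]
    - [0, 0, -0.3, 0, 0, 0, 0.8]
    - [0, 0, 0, 0, 0, 0, 0.8]

```text
time: 22.7
ee_pos: [0.5609, -0.2054, 0.2034]
tool_rot: [[0.94, 0.342, 0.005], [0.342, -0.94, -0.003], [0.003, 0.004, -1.0]]
wrist_force: [0.4, -0.2, -0.3]
width: 0.0753
gripper_force: 0.0
```

```bash
python3 - <<'E'
from h import *
a=cam('wrist'); b=cam('side')
im=np.vstack([cv2.resize(a['frame'][60:300,200:440],(400,400),interpolation=2),]); im2=cv2.resize(b['frame'][120:270,230:380],(400,400),interpolation=2)
cv2.imwrite('pics/fin.png',np.hstack([im,im2])[:,:,::-1])
s=status.get_state();print(s['time'],s['ee_pos'],s['width'],s['wrist_force'])
E
```

```text
22.8 [ 0.55945618 -0.20455565  0.20011147] 0.07518644945460873 [-0.0264515  -0.26228063 -0.41242828]
```

View pics/fin.png

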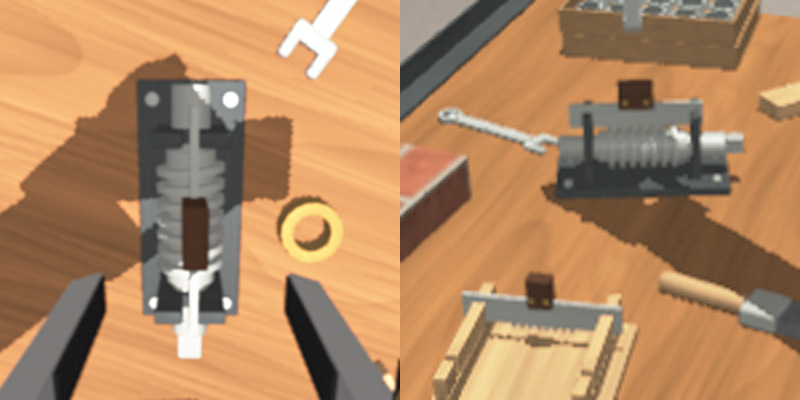

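The left half (wrist view) shows the leaf standing along the screw's top line through both slots. The right half (side view) shows it level and flush on the crests, with both ends in the posts. The fine leaf is still in its rack row at about (540,300).

```bash
python3 -c "
from station import sign_off; print(sign_off())"
```

```text
the job is handed in; nothing more can be done
None
```

The coarse leaf is fully home: it dropped 6 mm into the grooves, was pressed at about 10 N for over a second, and now stands released in the cradle's slots; the job is handed in at about 23 s.

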